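# Press the pliers home in their kit-tray cutout

## Task

Put the loose pliers back into the kit tray: lay them in their own cutout, jaws in its narrow end, and press the handles down past the two sprung clips until the pliers lie flat on the bottom of the cutout and stay there. Leave the wrench and the screwdriver in their places in the tray.

Things in the scene. Friction and masses are not known exactly. Their poses are not given: they have to be found in the camera images.
- pliers: closed pliers lying flat, two blue grips, dark jaws, 42 x 168 x 14 mm, 0.13 to 0.24 kg. Origin mid-length on the centre line, 1 mm below the underside (z = -0.001 on the bench). +y to the grip ends (84 mm), -y to the jaw tip (84 mm), z up. Width over the round grips: 34 mm at y = 0, 38 at y = 17 mm (centre of mass, good to grasp across x), 41.5 at y = 37 to 50 mm; jaws 22 mm.
- pliers_jaws (a point): point on the pliers' underside near the jaw tip, at (0, -80, 1) mm from the pliers' origin
- pliers_handles (a point): point on the level of the pliers' underside midway between the two grips at their widest, at (0, 46, 1) mm from the pliers' origin; the crowns of the two round grips lie 11.6 mm above it and 15 mm to either side (x), with a gap between the grips: the place to press, on both grips together or one after the other
- kit_tray: fixed aluminium tray, 202 (x) x 206 (y) mm, rim 22 mm high, filled by a rigid black insert whose face is 18 mm above the bench. Origin: centre of the underside, on the bench; z up. Three cutouts run along y: pliers (empty, centre line x = -38 mm), wrench (x = 37 mm), screwdriver (x = 75 mm; its handle stands 10 mm above the face).
- pliers_cutout (a point): on the floor of the pliers cutout, 6 mm above the bench, axes as the tray's; home, the pliers' origin lies 1 mm below it and the axes agree. The cutout is 12 mm deep, has the pliers' outline plus about 2 mm all round, chamfered, narrow jaw end at -y. Finger scoops of the same depth open both sides at y = -3 to 30 mm, out to 44 mm or more from the centre line.
- cutout_jaw_end (a point): point on the floor of the cutout, at (0, -80, 0) mm from pliers_cutout, where pliers_jaws comes to lie
- cutout_clips (a point): on the cutout's floor midway between two sprung steel clips, at (0, 46, 0) mm from pliers_cutout; pliers_handles comes to lie here. The clips' lips, tops 10.6 mm above the floor, leave a 36 mm gap: laid in, the handles rest on them 5 to 9 mm up; a downward push of 8 to 13 N there spreads them and they close over the handles' widest part.
- lever_top (a point): top of the red lever of a fixed clamp fixture (144 x 194 mm base, lever 168 mm high) that stands between pliers and tray: an obstacle to carry over or round
- wrench: combination wrench, 30 x 164 x 9 mm, lying in its cutout of the tray; origin at the centre of its underside
- screwdriver: screwdriver with a yellow handle, 22 x 176 x 22 mm, lying in its cutout of the tray; origin at the centre of its underside

How it is judged:
By the outcome, as a careful person would: the job done as asked, in the order asked, and still so for the second after the job is handed in, with the robot touching nothing.
It also fails if it takes over 38 s, if anything falls off the work surface, if the arm or the gripper's body presses on something with over 40 N, if the wrist force passes 120 N, or if a joint passes its speed limit or range.

## Robot

A 6-joint arm with a two-finger parallel gripper is mounted at the origin on a cart in front of the work surface, level with it; the furniture and walls round the work are solid. World frame = base frame: x ahead of the robot, y to its left, z up, the work surface at z = 0. Lengths are in mm, angles in rad, forces in N, time in s.
With the tool pointing down it reaches from about 350 to 975 mm from the base axis. Payload 17.4 kg.
Tool frame: the origin (TCP) lies at the very end of the fingers, on their centre line; the grasp point (between the pads) lies 19 mm behind it; z points along the fingers, y is the line along which they close (so a half turn about z gives the same grasp; the last joint's range is limited). The gripper opens to 85 mm and grips with 20 to 120 N. Pads are 22 mm wide; open, the fingers measure 114 mm over their backs; the gripper's body (76 mm by 85 mm) begins 54 mm behind the grasp point. The pads swing forward as they close: fully open they stand 13 mm farther back than shut.
Start: joints at [1.069, 0.116, 1.442, -0, 1.584, -0.038], TCP at [301.97, 603.694, 231.303] pointing down, gripper open.
Joint ranges: [-2.83, 2.83], [-0.83, 2.19], [0.07, 2.5], [-1.14, 4.28], [0.01, 3], [-2.97, 2.97]. Speed limits (rad/s): [1.89, 1.89, 2.22, 3.14, 3.14, 3.14].

## Interface

Orientations are given as a unit quaternion [w, x, y, z].
In Python, from bench import robot gives the robot as it stands. The module is installed in compiled form; this text tells all that it offers.
- The arm moves only by the shell command python3 -m inch 'ROWS' [FORCE]. ROWS is JSON, a list of rows, each a list of 7 numbers: the opening in per cent of the stroke, from 0 (shut) to 100 (fully open), then the shift along the tool's x, y, z normalised to -1 to 1, where 1 is 200 mm, then the turn, a rotation vector about the tool's x, y, z normalised to -1 to 1, where 1 is 360 degrees. A call has 1 to 5 rows; each row is the pose to reach, as a shift and turn from the pose commanded when the call began, along the tool's axes at that moment, turning the shorter way round; what a row does not reach only later rows make up. A row lasts 1/12 s, in which the tool goes at most 41.7 mm and 7.16 degrees, less where a joint would pass 70% of its speed; a pose out of reach is approached as far as the arm can. A call with a number of a shift or a turn outside -1 to 1 is refused whole. A call with a gripper value outside its range is refused whole. The fingers move at their own pace and stop on an object; FORCE is the grip in N (left out, the last holds). Time passes only in rows, so rows that repeat a pose let the fingers close. It gives the time, the measured TCP pose, the force, the opening and the grip force at its end, in the units of the state.
- robot.get_state(): the state, without advancing time (a new reading comes with each control period).
- robot.read_camera(name): name is "scene" or "top"; returns a dict with "color" (480x640x3 uint8, red, green, blue), "range_z" (480x640 float32, mm along the optical axis (not along the pixel's ray), 0 where there is no reading), "camera_matrix" (3x3 intrinsics, pixels), "view" (4x4, takes a point from world to camera coordinates). Camera axes: x right, y down, z forward; pixel columns grow to the right and rows downward; lengths in mm; the calibration is good to about 2 mm. A picture is of the moment at which its call begins.
- robot.hand_in(): hands the job in; it is judged then, once.
Trained networks look in a picture, given as the dict that the camera call returned (one of the last four; its "shot" number tells which), for a name from the list of things; names that differ only in an ending like _2 or _b are one class to them, and where a whole thing is asked for, a point or a joint stands for the part that bears it (a point fixed in the world has none). Each returns a list of dicts, best first, with "conf" (0 to 1); they miss things now and then, are a little off and sometimes report something else, mostly with a low value. They report only what shows in the picture. A call takes as long as a camera call.
- robot.look_for(picture, query): "at" ([row, column] in pixels, amid what is visible of it).
The state is a dict: "time_s": time; "qpos": joint angles; "dq": joint speeds; "effort": joint torques, N m; "tcp_pos": TCP position; "orientation": TCP orientation; "wrist_force": force on the tool from outside, world axes, zero at the start; "wrist_torque": the same for the moment, N m; "gripper_width": opening from 0.0 (shut) to 1.0 (fully open); "finger_force": force on a finger pad.
Only numpy, scipy, OpenCV 4.12 (cv2) and the standard library are available. Lean on these libraries where they do the work, as an engineer would, in place of code of your own. Each camera call takes 0.05 s, during which the arm holds its last target. There are 200 camera calls.

## Working session

There is one attempt and no reset: what is moved stays moved. The work goes in short steps, Python scripts to look and compute and a shell command to move; the robot and the scene stay as the last step left them, time stands still between calls to the robot, and variables do not carry over. Pictures are saved under pics/ and viewed, at most 10 in all, crops included, and the job is handed in when it is done.

```bash
mkdir -p pics
cat > h.py <<'E'
import numpy as np, cv2
from bench import robot
def px2w(p,r,c,z=None):
    K=p["camera_matrix"];T=np.linalg.inv(p["view"])
    d=p["range_z"][int(r),int(c)]
    ray=np.linalg.inv(K)@[c,r,1]
    if z is None: P=ray*d
    else:
        o=T[:3,3];v=T[:3,:3]@ray;return o+v*(z-o[2])/v[2]
    return (T@[*P,1])[:3]
def cloud(p):
    K=p["camera_matrix"];T=np.linalg.inv(p["view"]);d=p["range_z"]
    v,u=np.mgrid[:480,:640]
    P=np.stack([(u-K[0,2])/K[0,0]*d,(v-K[1,2])/K[1,1]*d,d],-1)
    return P@T[:3,:3].T+T[:3,3]
def save(p,n): cv2.imwrite(f"pics/{n}.png",p["color"][...,::-1])
E
python3 - <<'E'
from h import *
for cam in("top","scene"):
    p=robot.read_camera(cam);save(p,cam+"0")
    print(cam,np.linalg.inv(p["view"])[:3,3],p["camera_matrix"][0,0])
    for q in("pliers","pliers_jaws","pliers_handles","kit_tray","pliers_cutout","cutout_jaw_end","cutout_clips","lever_top","wrench","screwdriver"):
        print(q,[(np.round(r["at"]),round(r["conf"],2),np.round(px2w(p,*r["at"]))) for r in robot.look_for(p,q)[:2]])
s=robot.get_state();print(s)
E
```

```text
top [ 286.42167231  -19.47452568 1289.35963715] 499.94412301968646
pliers [(array([273., 422.]), 0.93, array([ 449., -293.,   11.]))]
pliers_jaws [(array([271., 421.]), 0.87, array([ 452., -290.,   11.]))]
pliers_handles [(array([277., 415.]), 0.96, array([ 441., -279.,   -3.]))]
kit_tray [(array([253., 191.]), 0.72, array([506., 305.,   4.]))]
pliers_cutout [(array([253., 194.]), 0.6, array([508., 299.,  -0.]))]
cutout_jaw_end []
cutout_clips [(array([253., 192.]), 0.73, array([505., 303.,   5.]))]
lever_top []
wrench [(array([234., 187.]), 0.85, array([553., 314.,  16.])), (array([274., 418.]), 0.73, array([ 446., -284.,    7.]))]
screwdriver [(array([224., 169.]), 0.88, array([578., 358.,  28.]))]
scene [-242.97809892 -831.04600693  818.92013824] 570.2074231114301
pliers [(array([338., 366.]), 0.56, array([ 440., -281.,   -1.]))]
pliers_jaws [(array([340., 369.]), 0.93, array([ 433., -293.,    6.]))]
pliers_handles [(array([336., 371.]), 0.94, array([ 447., -287.,    4.])), (array([221., 221.]), 0.66, array([504., 300.,   3.]))]
kit_tray []
pliers_cutout [(array([218., 225.]), 0.6
[... 273 characters left out ...]
': 1.1, 'qpos': array([ 1.06919880e+00,  1.15967476e-01,  1.44159893e+00, -1.06629661e-05,
        1.58402899e+00, -3.77971921e-02]), 'dq': array([-0.00010808,  0.00160081, -0.00266374, -0.00080771,  0.00036813,
        0.0011147 ]), 'effort': array([-2.75520535e-03, -7.31744528e+01, -6.32657433e+01, -1.92635698e-04,
        5.33259736e-04, -5.00186422e-05]), 'tcp_pos': array([301.96772912, 603.68277052, 231.32573649]), 'orientation': array([ 4.77244415e-06,  2.29827311e-01,  9.73231425e-01, -2.74391700e-06]), 'wrist_force': array([-0.09528828, -0.64374289, -0.16838957]), 'wrist_torque': array([-0.06557945, -0.01396379,  0.00321203]), 'finger_force': 0.0, 'gripper_width': 1.0003310306610436}
```

View pics/top0.png

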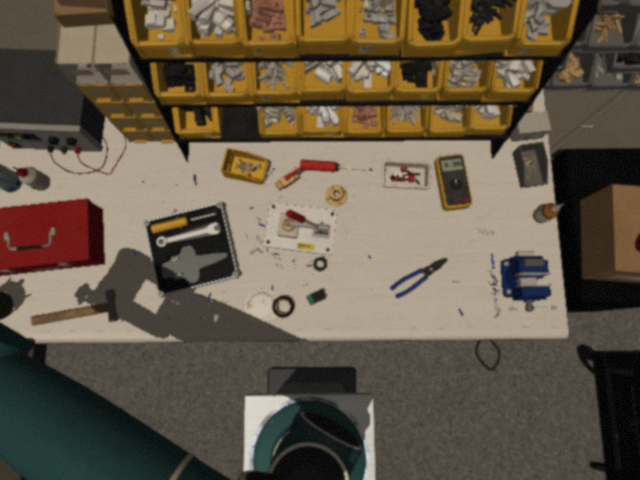

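View pics/scene0.png

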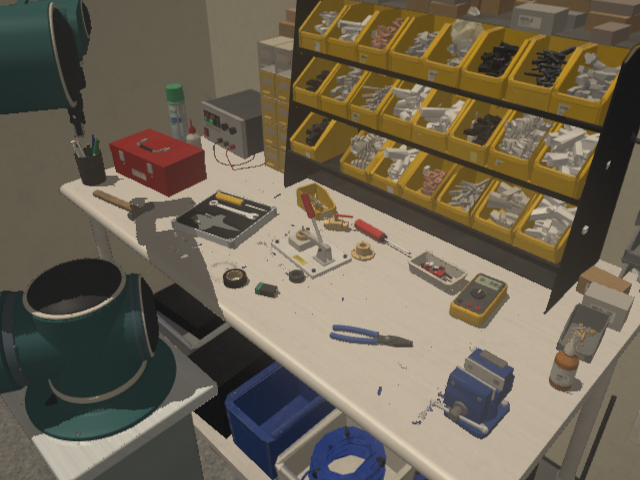

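```bash
cat >> h.py <<'E'
from scipy.spatial.transform import Rotation as Ro
def fit(P):
    (cx,cy),(w,h),a=cv2.minAreaRect(P[:,:2].astype(np.float32)); return np.round([cx,cy,w,h,a],1)
E
python3 - <<'E'
from h import *
p=robot.read_camera("top");W=cloud(p);c=p["color"].astype(int)
hsv=cv2.cvtColor(p["color"],cv2.COLOR_RGB2HSV)
def box(x,y,r): return (abs(W[...,0]-x)<r)&(abs(W[...,1]-y)<r)
v=hsv[...,2]
reg=box(450,-287,110)
m=reg&(v<120)
n,l,s,ce=cv2.connectedComponentsWithStats(m.astype(np.uint8));k=1+np.argmax(s[1:,4]);m=l==k
r,cc=np.nonzero(m);P=np.array([px2w(p,a,b,7) for a,b in zip(r,cc)])
blue=(c[...,2]-c[...,0]>25)&m
r2,c2=np.nonzero(blue);B=np.array([px2w(p,a,b,7) for a,b in zip(r2,c2)])
print("pliers",s[k],fit(P),P.mean(0),"blue",len(B),B.mean(0))
mu=P.mean(0)[:2];_,_,V=np.linalg.svd(P[:,:2]-mu);a=V[0]
if a@(B.mean(0)[:2]-mu)<0:a=-a
t=(P[:,:2]-mu)@a;q=(P[:,:2]-mu)@[-a[1],a[0]];print("axis",a,np.degrees(np.arctan2(a[1],a[0])),"origin",mu+a*(t.max()+t.min())/2,np.ptp(t),np.ptp(q))
# tray : dark insert, plane 18
m=box(510,302,130)&(W[...,2]>11)&(W[...,2]<40)
n,l,s,ce=cv2.connectedComponentsWithStats(m.astype(np.uint8));k=1+np.argmax(s[1:,4]);T=W[l==k];print("tray h",s[k],fit(T),np.median(T[:,2]))
im=p["color"][190:310,130:260];cv2.imwrite("pics/tray.png",cv2.resize(im,None,fx=5,fy=5,interpolation=cv2.INTER_CUBIC)[...,::-1])
m2=(l==k);print([px2w(p,a,b,22).round() for a,b in((0,0),)])
# lever
m=box(450,60,150)&(W[...,2]>40);print("fixture",W[m].min(0),W[m].max(0))
# shelf
E
```

```text
pliers [390 258  57  40 572] [ 443.2 -287.6   41.4  166.5   32.6] [ 439.96359613 -284.13944099    7.        ] blue 176 [ 424.40120104 -259.5814711     7.        ]
axis [-0.52463365  0.8513281 ] 121.6435840633693 origin [ 442.43438709 -288.14881738] 166.46708665679466 41.548448417567954
tray h [ 143  202   96   96 4845] [521.  304.9 217.8 210.2  14.3] 18.588193031642277
[array([1238.,  874.,   22.])]
fixture [544.45588832 -49.33577008  40.06707771] [591.72690323  73.29502958 167.59868604]
```

View pics/tray.png

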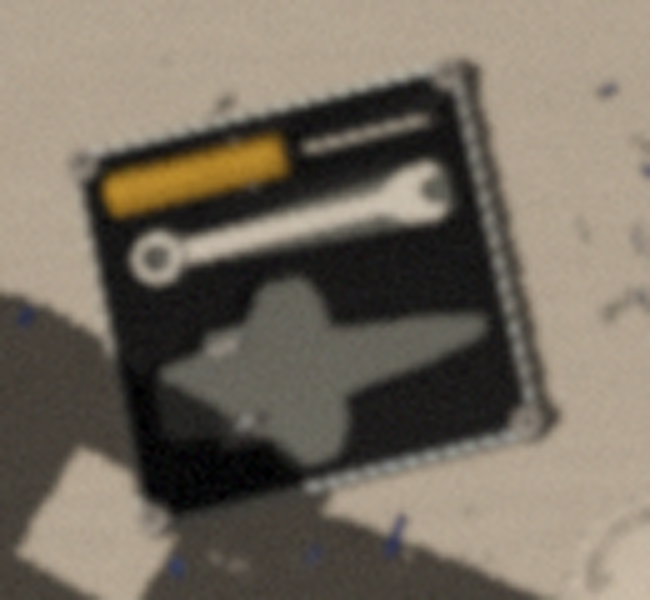

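The pictures show the pliers with their jaws toward upper right (446,260) and grips toward (391,295). The tray is yawed about 14°, and its empty cutout has the jaw end at the right (228,255). The clamp lies between the two at (300,225). I'll start the approach now.

```bash
cat >> h.py <<'E'
def go(x,y,z,yaw):
    """yaw = world direction (deg) of tool y, tool down; prints shift/turn in inch units"""
    s=robot.get_state();w=s["orientation"];R=Ro.from_quat([*w[1:],w[0]])
    d=R.inv().apply(np.array([x,y,z])-s["tcp_pos"])/200
    c,n=np.cos(np.radians(yaw)),np.sin(np.radians(yaw))
    G=Ro.from_matrix(np.array([[-n*-1*-1,c,0],[c,n,0],[0,0,-1]]).T) # x=(-s,c), y=(c,s), z=down
    G=min((G,G*Ro.from_rotvec([0,0,np.pi])),key=lambda g:(R.inv()*g).magnitude())
    print("shift",d.round(4),"turn",((R.inv()*G).as_rotvec()/(2*np.pi)).round(4),"t",round(s["time_s"],2),"q",s["qpos"].round(2))
E
for i in 1 2 3 4; do python3 -m inch '[[100,-0.51,-0.725,0,0,0,0],[100,-0.51,-0.725,0,0,0,0],[100,-0.51,-0.725,0,0,0,0],[100,-0.51,-0.725,0,0,0,0],[100,-0.51,-0.725,0,0,0,0]]' | tail -c 400; done
python3 - <<'E'
from h import *
go(434,-273.5,60,32)
E
```

```text
time_s: 1.57
tcp_pos: [328.8, 424.5, 231.8]
orientation: [0.001, 0.231, 0.973, 0.0]
wrist_force: [-1.0, -0.5, 0.5]
gripper_width: 0.998
finger_force: 0.0
time_s: 1.98
tcp_pos: [355.0, 249.5, 231.8]
orientation: [0.001, 0.231, 0.973, 0.0]
wrist_force: [-1.3, -0.3, 0.5]
gripper_width: 0.998
finger_force: 0.0
time_s: 2.4
tcp_pos: [381.5, 73.8, 231.7]
orientation: [0.001, 0.231, 0.973, -0.0]
wrist_force: [-1.4, 1.3, -0.2]
gripper_width: 1.001
finger_force: 0.0
time_s: 2.82
tcp_pos: [407.7, -101.8, 231.3]
orientation: [0.0, 0.232, 0.973, -0.0]
wrist_force: [0.1, -0.3, -0.5]
gripper_width: 0.997
finger_force: 0.0
shift [-0.5039 -0.7063  0.8571] turn [-0.0001  0.0001  0.0867] t 2.82 q [-0.3  -0.46  1.95 -0.    1.66 -1.41]
```

```bash
for i in 1; do python3 -m inch '[[68,-0.504,-0.706,0.45,0,0,0.087],[68,-0.504,-0.706,0.45,0,0,0.087],[68,-0.504,-0.706,0.45,0,0,0.087],[68,-0.504,-0.706,0.45,0,0,0.087],[68,-0.504,-0.706,0.45,0,0,0.087]]'; done
python3 - <<'E'
from h import *
go(434,-273.5,30,32)
p=robot.read_camera("top");np.savez("tray.npz",**{k:p[k] for k in("color","range_z","camera_matrix","view")})
cr=[(83,163),(455,70),(530,425),(155,520)]
C=np.array([px2w(p,190+(b+.5)/5-.5,130+(a+.5)/5-.5,22) for a,b in cr]);print(C.round(1),C.mean(0))
print([np.linalg.norm(C[i]-C[i-1]) for i in range(4)])
W=cloud(p);m=(abs(W[...,0]-506)<140)&(abs(W[...,1]-305)<140)&(W[...,2]>11)&(W[...,2]<40)
n,l,s,ce=cv2.connectedComponentsWithStats(m.astype(np.uint8));k=1+np.argmax(s[1:,4])
T=W[l==k];print(fit(T), W[l==k].mean(0))
im=p["color"][190:310,130:260];cv2.imwrite("pics/tray2.png",cv2.resize(im,None,fx=5,fy=5,interpolation=cv2.INTER_CUBIC)[...,::-1])
E
```

```text
time_s: 3.23
tcp_pos: [434.4, -271.1, 139.4]
orientation: [-0.001, 0.488, 0.873, 0.0]
wrist_force: [-0.0, -0.2, 0.4]
gripper_width: 0.68
finger_force: 0.0
shift [-0.0099 -0.0078  0.5469] turn [-0.0001 -0.0001 -0.0011] t 3.23 q [-0.61 -0.2   1.9  -0.    1.45 -1.16]
[[584.9 420.   22. ]
 [633.5 228.1  22. ]
 [446.2 184.4  22. ]
 [399.3 372.8  22. ]] [515.95542749 301.35495865  22.        ]
[np.float64(191.51457992100825), np.float64(197.95796076643683), np.float64(192.3642791243636), np.float64(194.1767435086212)]
[521.3 305.3 217.7 209.1  14.1] [523.09065111 303.54305441  18.84757604]
```

View pics/tray2.png

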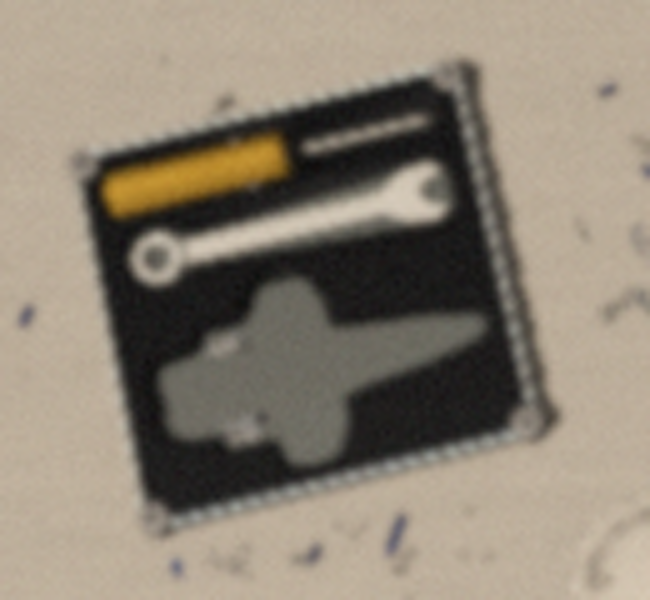

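```bash
python3 -m inch '[[68,-0.01,-0.008,0.2,0,0,-0.001],[68,-0.01,-0.008,0.4,0,0,-0.001],[68,-0.01,-0.008,0.547,0,0,-0.001],[68,-0.01,-0.008,0.547,0,0,-0.001]]'
python3 - <<'E'
from h import *
p=np.load("tray.npz");p={k:p[k] for k in p}
S=6;im=cv2.resize(p["color"][190:310,130:260],None,fx=S,fy=S,interpolation=cv2.INTER_CUBIC).astype(int)
v=im.mean(2);sat=im.max(2)-im.min(2)
print("levels gray",np.median(v[380*6//5:400*6//5,280*6//5:300*6//5]),"black",np.median(v[430*6//5:450*6//5,420*6//5:440*6//5]))
m=((v>62)&(sat<40)).astype(np.uint8)
n,l,s,ce=cv2.connectedComponentsWithStats(m);k=l[int(390*1.2),int(290*1.2)];m=l==k;print(s[k])
m=cv2.morphologyEx(m.astype(np.uint8),cv2.MORPH_OPEN,np.ones((7,7)))>0
r,c=np.nonzero(m);r=190+(r+.5)/S-.5;c=130+(c+.5)/S-.5
for z in(6,12,18):
    P=np.array([px2w(p,a,b,z) for a,b in zip(r[::7],c[::7])])[:,:2]
    for yaw in(13,14.3,15.5):
        a=np.radians(yaw);ax=np.array([np.cos(a),np.sin(a)]);ay=np.array([-ax[1],ax[0]])
        X,Y=P@ax,P@ay;mid=(Y.max()+Y.min())/2
        out=[]
        for lo,hi in((-78,-65),(-60,-45),(-30,-15),(34,40),(52,62),(64,76)):
            q=X[(Y-mid>lo)&(Y-mid<hi)];out.append((round((q.max()+q.min())/2,1),round(np.ptp(q),1)))
        o=ax*np.median([t[0] for t in out])+ay*mid
        print(z,yaw,"L",round(np.ptp(Y),1),"o",o.round(1),"tray->",(o+38*ax).round(1),out)
E
```

```text
time_s: 3.62
tcp_pos: [431.9, -269.3, 26.0]
orientation: [-0.004, 0.481, 0.877, 0.001]
wrist_force: [-0.1, 1.3, -1.3]
gripper_width: 0.68
finger_force: 0.0
levels gray 105.66666666666667 black 31.666666666666668
[  191   333   393   227 44503]
6 13 L 169.8 o [480.9 294.2] tray-> [518.  302.8] [(np.float64(535.6), np.float64(20.0)), (np.float64(535.3), np.float64(26.8)), (np.float64(534.6), np.float64(33.5)), (np.float64(535.0), np.float64(65.3)), (np.float64(533.2), np.float64(62.4)), (np.float64(532.7), np.float64(44.0))]
6 14.3 L 170.0 o [480.4 294.1] tray-> [517.2 303.5] [(np.float64(538.0), np.float64(19.9)), (np.float64(538.2), np.float64(26.8)), (np.float64(538.1), np.float64(33.5)), (np.float64(539.3), np.float64(66.1)), (np.float64(538.4), np.float64(62.4)), (np.float64(538.1), np.float64(44.1))]
6 15.5 L 170.1 o [480.8 294.3] tray-> [517.4 304.5] [(np.float64(540.0), np.float64(19.9)), (np.float64(540.6), np.float64(26.7)), (np.float64(541.1), np.float64(33.4)), (np.float64(542.8), np.float64(64.9)), (np.float64(542.8), np.float64(62.4)), (np.float64(542.8), np.float64(44.0)
[... 1026 characters left out ...]
33.2)), (np.float64(532.6), np.float64(64.7)), (np.float64(531.3), np.float64(60.9)), (np.float64(530.5), np.float64(43.2))]
18 14.3 L 168.4 o [478.7 291.2] tray-> [515.5 300.6] [(np.float64(535.7), np.float64(19.4)), (np.float64(535.9), np.float64(26.0)), (np.float64(535.6), np.float64(33.2)), (np.float64(536.7), np.float64(63.5)), (np.float64(535.9), np.float64(61.8)), (np.float64(535.6), np.float64(43.6))]
18 15.5 L 168.6 o [478.7 291.3] tray-> [515.3 301.5] [(np.float64(537.6), np.float64(19.4)), (np.float64(538.2), np.float64(26.1)), (np.float64(538.6), np.float64(33.1)), (np.float64(540.1), np.float64(64.0)), (np.float64(539.7), np.float64(60.7)), (np.float64(540.1), np.float64(43.3))]
```

```bash
python3 -m inch '[[54,0,0,0.06,0,0,0],[54,0,0,0.06,0,0,0],[54,0,0,0.06,0,0,0]]'
python3 - <<'E'
from h import *
go(434,-273.5,4,32)
E
```

```text
time_s: 3.87
tcp_pos: [434.9, -271.7, 21.4]
orientation: [0.001, 0.481, 0.877, -0.0]
wrist_force: [0.0, -0.5, 0.6]
gripper_width: 0.541
finger_force: 0.0
shift [-0.005  -0.0089  0.0871] turn [0.0001 0.0002 0.0014] t 3.87 q [-0.61 -0.1   2.01  0.    1.23 -1.18]
```

```bash
python3 -m inch '[[54,-0.005,-0.009,0.087,0,0,0],[54,-0.005,-0.009,0.087,0,0,0],[54,-0.005,-0.009,0.087,0,0,0]]'; python3 -m inch '[[54,0,0,0.02,0,0,0],[54,0,0,0.02,0,0,0]]';python3 - <<'E'
from h import *
p=robot.read_camera("scene");im=p["color"][270:390,290:450];cv2.imwrite("pics/grasp.png",cv2.resize(im,None,fx=4,fy=4)[...,::-1])
E
```

```text
time_s: 4.12
tcp_pos: [433.4, -273.4, 3.5]
orientation: [0.0, 0.481, 0.877, -0.0]
wrist_force: [-0.1, 1.5, -0.3]
gripper_width: 0.54
finger_force: 0.0
time_s: 4.28
tcp_pos: [433.4, -273.4, -0.9]
orientation: [0.0, 0.481, 0.877, -0.0]
wrist_force: [0.3, -0.5, 0.4]
gripper_width: 0.542
finger_force: 0.0
```

View pics/grasp.png

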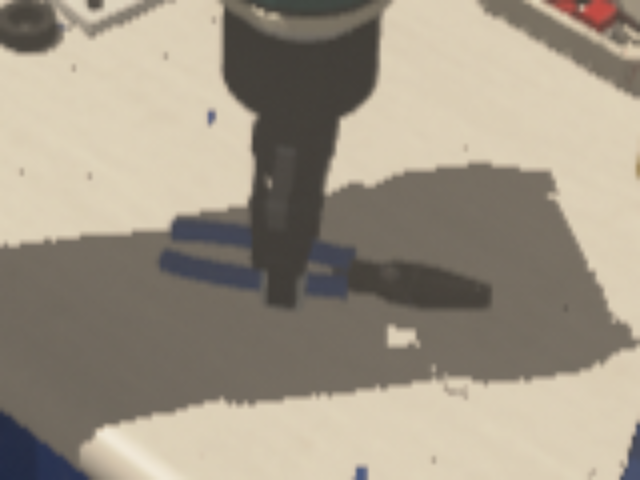

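The fingers straddle both grips at crop (285,270), roughly at the intended point. Closing now.

```bash
python3 -m inch '[[30,0,0,0,0,0,0],[30,0,0,0,0,0,0],[30,0,0,0,0,0,0],[30,0,0,0,0,0,0],[30,0,0,0,0,0,0]]' 70;python3 -m inch '[[30,0,0,-0.1,0,0,0],[30,0,0,-0.2,0,0,0],[30,0,0,-0.4,0,0,0],[30,0,0,-0.6,0,0,0],[30,0,0,-0.8,0,0,0]]'
python3 - <<'E'
from h import *
p=robot.read_camera("scene");save(p,"lift");go(433,-273,231,32)
E
```

```text
time_s: 4.75
tcp_pos: [433.3, -273.5, -0.3]
orientation: [0.0, 0.481, 0.877, -0.0]
wrist_force: [-5.8, 2.2, 10.8]
gripper_width: 0.419
finger_force: 68.2
time_s: 5.17
tcp_pos: [432.7, -272.9, 160.3]
orientation: [-0.0, 0.481, 0.877, 0.0]
wrist_force: [-0.4, -0.4, -2.4]
gripper_width: 0.422
finger_force: 70.9
shift [ 0.0081 -0.0026 -0.3092] turn [0.0006 0.0014 0.0013] t 5.22 q [-0.61 -0.22  1.87  0.    1.49 -1.18]
```

View pics/lift.png

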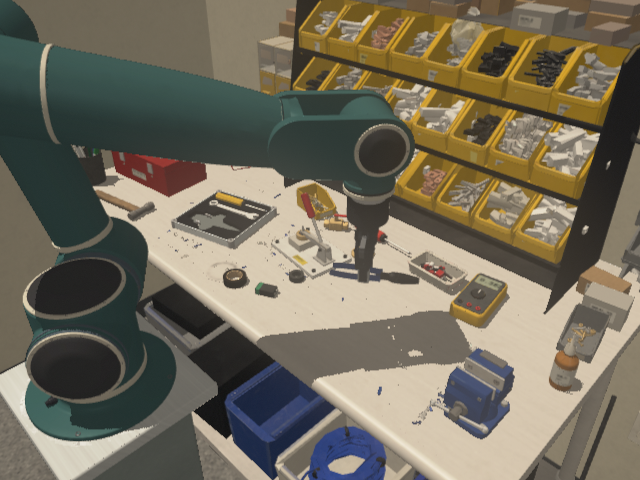

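Pliers are held level at (375,273), with grip forces fine. Next: raise and carry past the clamp.

Run:
```python
from h import *
go(447,-78,240,14.2);go(475.2,309.7,240,14.2)
```

```text
shift [ 0.7927  0.58   -0.3588] turn [0.0008 0.0013 0.0507] t 5.22 q [-0.61 -0.22  1.87  0.    1.49 -1.18]
shift [ 2.3525  1.7396 -0.368 ] turn [0.0008 0.0013 0.0507] t 5.22 q [-0.61 -0.22  1.87  0.    1.49 -1.18]
```

```bash
python3 -m inch '[[30,0,0,-0.2,0,0,0],[30,0.1,0.08,-0.36,0,0,0],[30,0.26,0.2,-0.36,0,0,0],[30,0.42,0.32,-0.36,0,0,0],[30,0.58,0.44,-0.36,0,0,0]]'
for i in 1 2; do python3 -m inch '[[30,0.16,0.12,0,0,0,0],[30,0.32,0.24,0,0,0,0],[30,0.48,0.36,0,0,0,0],[30,0.64,0.48,0,0,0,0],[30,0.72,0.54,0,0,0,0]]'; done
python3 - <<'E'
from h import *
go(475.2,309.7,240,14.2)
E
```

```text
time_s: 5.63
tcp_pos: [444.8, -126.9, 231.0]
orientation: [0.001, 0.482, 0.876, 0.0]
wrist_force: [0.7, -0.3, -1.6]
gripper_width: 0.424
finger_force: 71.0
time_s: 6.05
tcp_pos: [458.5, 54.8, 230.6]
orientation: [-0.0, 0.48, 0.877, 0.0]
wrist_force: [-0.3, -0.4, -1.8]
gripper_width: 0.414
finger_force: 71.0
time_s: 6.47
tcp_pos: [472.3, 234.4, 230.2]
orientation: [-0.0, 0.48, 0.877, 0.0]
wrist_force: [0.7, -1.0, -2.0]
gripper_width: 0.417
finger_force: 71.0
shift [ 0.3093  0.215  -0.0487] turn [ 0.     -0.0001  0.0511] t 6.47 q [ 0.41 -0.21  1.76  0.    1.59 -0.16]
```

```bash
python3 -m inch '[[30,0.31,0.215,0,0,0,0.051],[30,0.31,0.215,0.1,0,0,0.051],[30,0.31,0.215,0.3,0,0,0.051],[30,0.31,0.215,0.5,0,0,0.051],[30,0.31,0.215,0.65,0,0,0.051]]'
python3 -m inch '[[30,0,0,0.15,0,0,0],[30,0,0,0.15,0,0,0],[30,0,0,0.15,0,0,0]]'
python3 - <<'E'
from h import *
go(475.2,309.7,60,14.2)
p=robot.read_camera("top");np.savez("held.npz",**{k:p[k] for k in("color","range_z","camera_matrix","view")})
q=robot.read_camera("scene");np.savez("helds.npz",**{k:q[k] for k in("color","range_z","camera_matrix","view")})
a=cv2.resize(p["color"][190:310,130:260],(433,400),interpolation=cv2.INTER_CUBIC);b=cv2.resize(q["color"][170:260,160:240],(356,400),interpolation=cv2.INTER_CUBIC)
cv2.imwrite("pics/held.png",np.hstack([a,b])[...,::-1])
E
```

```text
time_s: 6.88
tcp_pos: [474.6, 306.4, 97.1]
orientation: [-0.0, 0.615, 0.789, -0.001]
wrist_force: [0.0, -0.7, -2.7]
gripper_width: 0.421
finger_force: 71.0
time_s: 7.13
tcp_pos: [475.2, 305.9, 69.9]
orientation: [-0.0, 0.615, 0.789, -0.001]
wrist_force: [-0.3, 0.9, -0.3]
gripper_width: 0.42
finger_force: 71.0
shift [0.0186 0.005  0.0495] turn [-0.0004  0.0001 -0.0002] t 7.13 q [ 0.53 -0.03  1.86 -0.    1.31  0.28]
```

View pics/held.png

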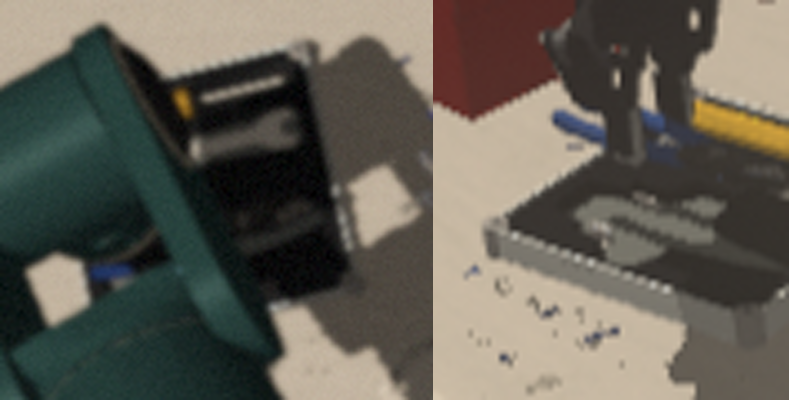

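Run:
```python
from h import *
yaw=np.radians(14.2);ax=np.array([np.cos(yaw),np.sin(yaw)]);ay=np.array([-ax[1],ax[0]])
tcp=np.array([475.2,305.9])
for f in("held","helds"):
    p=np.load(f+".npz");p={k:p[k] for k in p};W=cloud(p);c=p["color"].astype(int)
    L=np.stack([(W[...,:2]-tcp)@ax,(W[...,:2]-tcp)@ay,W[...,2]],-1)
    m=(p["range_z"]>0)&(abs(L[...,0])<40)&(abs(L[...,1])<130)&(L[...,2]>55)&(L[...,2]<100)
    Q=L[m];print(f,len(Q))
    for lo in range(-120,100,12):
        q=Q[(Q[:,1]>=lo)&(Q[:,1]<lo+12)]
        if len(q)>3: print(lo,len(q),"x",q[:,0].min().round(1),q[:,0].max().round(1),"y",q[:,1].min().round(1),q[:,1].max().round(1),"z",np.percentile(q[:,2],[5,50,95]).round(1))
```

```text
held 268
-108 9 x -6.5 1.1 y -100.3 -96.3 z [72.9 77.1 80.3]
-96 31 x -9.5 3.7 y -95.9 -84.3 z [71.  79.8 84.4]
-84 43 x -13.1 7.9 y -83.8 -72.1 z [75.  79.7 82.9]
-72 46 x -13.3 8.4 y -72.0 -60.1 z [76.8 80.  83.8]
-60 46 x -12.6 8.3 y -59.8 -49.0 z [73.4 80.5 84.3]
-48 40 x -13.6 9.4 y -47.5 -36.0 z [73.7 79.1 82.8]
36 16 x -21.3 -13.3 y 37.6 47.4 z [77.8 80.7 85. ]
48 22 x -19.2 -9.3 y 48.1 59.9 z [76.6 80.4 83.3]
60 13 x -18.1 -7.9 y 60.2 66.2 z [74.9 80.3 82.8]
helds 458
-108 18 x -8.7 6.8 y -105.0 -96.1 z [71.1 76.5 81.1]
-96 25 x -11.4 9.5 y -95.8 -84.1 z [71.2 77.8 80.9]
-84 30 x -12.7 10.2 y -83.6 -72.5 z [72.  79.  82.5]
-72 30 x -13.3 10.9 y -71.9 -60.2 z [71.4 78.6 82. ]
-60 31 x -14.1 10.7 y -59.6 -48.3 z [72.5 79.6 83.2]
-48 18 x -14.6 11.0 y -47.8 -36.4 z [76.  79.8 83.6]
-36 39 x -17.6 19.1 y -35.7 -25.5 z [70.3 78.1 83. ]
-24 56 x -26.6 26.6 y -22.7 -12.1 z [73.5 79.9 98. ]
-12 100 x -34.2 36.3 y -12.0 -0.3 z [76.  84.6 98.3]
0 50 x -30.7 25.9 y 0.0 10.7 z [72.5 84.9 98.3]
12 11 x -21.1 20.9 y 16.4 23.7 z [75.7 78.6 83.3]
24 16 x -20.2 -10.2 y 24.2 34.7 z [74.9 78.8 82.2]
36 17 x -20.9 -11.0 y 38.6 47.7 z [74.8 79.2 82. ]
48 13 x -17.0 15.2 y 50.6 59.7 z [71.6 78.6 82.3]
60 4 x -14.3 -8.9 y 60.2 62.6 z [69.5 76.3 78.6]
```

The held view shows jaw tip and grip end where expected: origin 17 mm behind the TCP, about 1 mm off in x. I'll correct for that and descend.

```bash
python3 -m inch '[[30,0.017,0.012,0.1,0,0,-0.001],[30,0.017,0.012,0.2,0,0,-0.001],[30,0.017,0.012,0.2,0,0,-0.001]]'
python3 - <<'E'
from h import *
go(476.5,309.4,24,14.7)
E
```

```text
time_s: 7.48
tcp_pos: [476.9, 309.8, 29.5]
orientation: [-0.0, 0.612, 0.791, -0.001]
wrist_force: [-1.0, -0.8, -3.4]
gripper_width: 0.419
finger_force: 71.0
shift [-0.0015 -0.0022  0.0276] turn [-0.0002  0.0001 -0.0007] t 7.48 q [ 0.53  0.02  1.88 -0.    1.24  0.28]
```

```bash
python3 -m inch '[[30,-0.001,-0.002,0.028,0,0,-0.0007],[30,-0.001,-0.002,0.028,0,0,-0.0007],[30,-0.001,-0.002,0.028,0,0,-0.0007]]' | head -4
python3 -m inch '[[30,0,0,0.01,0,0,0],[30,0,0,0.02,0,0,0],[30,0,0,0.02,0,0,0]]' | head -4
python3 -m inch '[[30,0,0,0.01,0,0,0],[30,0,0,0.02,0,0,0],[30,0,0,0.02,0,0,0]]'  | head -4
```

```text
time_s: 7.73
tcp_pos: [477.5, 310.1, 26.5]
orientation: [0.0, 0.611, 0.792, 0.001]
wrist_force: [0.4, -0.5, -1.7]
time_s: 7.98
tcp_pos: [476.9, 309.7, 21.0]
orientation: [0.0, 0.611, 0.792, 0.0]
wrist_force: [-0.3, 0.3, -2.3]
time_s: 8.23
tcp_pos: [476.7, 309.6, 16.4]
orientation: [-0.0, 0.611, 0.792, -0.0]
wrist_force: [0.6, -0.1, -2.7]
```

```bash
python3 -m inch '[[30,0,0,0.01,0,0,0],[30,0,0,0.015,0,0,0],[30,0,0,0.015,0,0,0]]' | head -4
python3 -m inch '[[30,0,0,0.008,0,0,0],[30,0,0,0.01,0,0,0],[30,0,0,0.01,0,0,0]]' | head -4
```

```text
time_s: 8.48
tcp_pos: [477.0, 309.8, 13.9]
orientation: [0.0, 0.611, 0.792, 0.0]
wrist_force: [-1.1, -0.8, 1.4]
time_s: 8.73
tcp_pos: [477.4, 309.9, 12.6]
orientation: [0.0, 0.611, 0.792, 0.001]
wrist_force: [-1.4, -2.2, 7.5]
```

```bash
python3 -m inch '[[30,0,0,0.01,0,0,0],[30,0,0,0.015,0,0,0],[30,0,0,0.015,0,0,0]]' | head -4
python3 -m inch '[[30,0,0,0.01,0,0,0],[30,0,0,0.015,0,0,0],[30,0,0,0.015,0,0,0]]'
```

```text
time_s: 8.98
tcp_pos: [478.6, 310.4, 11.6]
orientation: [0.001, 0.611, 0.792, 0.002]
wrist_force: [-2.2, -4.6, 23.5]
time_s: 9.23
tcp_pos: [479.7, 310.9, 10.6]
orientation: [0.002, 0.611, 0.792, 0.003]
wrist_force: [-5.7, -7.5, 41.0]
gripper_width: 0.417
finger_force: 75.9
```

```bash
python3 -m inch '[[30,0,0,-0.03,0,0,0],[30,0,0,-0.035,0,0,0],[30,0,0,-0.035,0,0,0]]'
python3 - <<'E'
from h import *
p=robot.read_camera("top");q=robot.read_camera("scene");np.savez("in.npz",**{k:p[k] for k in("color","range_z","camera_matrix","view")})
a=cv2.resize(p["color"][200:300,140:240],(400,400),interpolation=cv2.INTER_CUBIC);b=cv2.resize(q["color"][180:250,170:240],(400,400),interpolation=cv2.INTER_CUBIC)
f=lambda x:np.clip(255*(x/255.)**.6,0,255).astype(np.uint8)
cv2.imwrite("pics/in.png",f(np.hstack([a,b]))[...,::-1])
for n,g in(("top",p),("scene",q)):
    W=cloud(g);yaw=np.radians(14.2);ax=np.array([np.cos(yaw),np.sin(yaw)]);ay=np.array([-ax[1],ax[0]])
    L=np.stack([(W[...,:2]-[479.5,292.6])@ax,(W[...,:2]-[479.5,292.6])@ay,W[...,2]],-1)
    for lo in list(range(-108,-20,12))+[30,42,54,66,78,90]:
        m=(g["range_z"]>0)&(abs(L[...,0])<7)&(L[...,1]>=lo)&(L[...,1]<lo+12)&(L[...,2]<50);z=L[m][:,2]
        if len(z)>3: print(n,lo,len(z),np.percentile(z,[10,50,90]).round(1))
E
```

```text
time_s: 9.48
tcp_pos: [477.1, 309.9, 13.2]
orientation: [0.0, 0.611, 0.792, 0.0]
wrist_force: [0.2, -0.3, 3.4]
gripper_width: 0.417
finger_force: 71.9
top -108 28 [-2.1  3.  21.7]
top -96 24 [14.7 18.1 21.3]
top -84 26 [ 7.  17.5 21.6]
top -72 26 [14.1 19.7 21.9]
top -60 26 [16.3 19.5 25. ]
top -48 28 [16.3 20.8 23.7]
top -36 25 [17.8 22.7 25.3]
top -24 8 [16.6 20.4 23.6]
top 90 21 [13.8 19.3 22.4]
scene -108 43 [-514.6    2.8   17.8]
scene -96 10 [-39.5  14.5  16.6]
scene -84 68 [-530.7 -499.3   15.6]
scene -72 35 [-492.4 -477.    17.3]
scene -60 30 [-478.7   11.7   18.7]
scene -48 28 [-479.4   13.    19. ]
scene -36 28 [-482.8   14.9   20.6]
scene -24 29 [-479.7    2.9   19.6]
scene 30 8 [-481.4 -476.5 -474.4]
scene 42 15 [-481.4 -479.     2.6]
scene 54 12 [-482.7 -478.4 -474.2]
scene 66 20 [-481.2 -477.3    5.1]
scene 78 19 [-480.1 -476.9   17.3]
scene 90 26 [-481.5   13.7   19.8]
```

View pics/in.png

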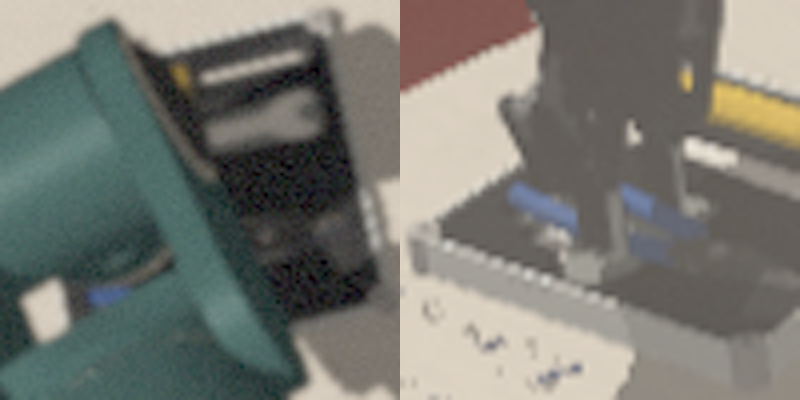

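The pliers appear in the cutout region, with the grips over the clips. I'll release gently, retreat and inspect.

```bash
python3 -m inch '[[54,0,0,0,0,0,0],[54,0,0,0,0,0,0],[54,0,0,0,0,0,0],[54,0,0,0,0,0,0]]'
python3 -m inch '[[54,0,0,-0.1,0,0,0],[54,0,0,-0.3,0,0,0],[54,0,0,-0.5,0,0,0],[54,0,0,-0.7,0,0,0],[54,0,0,-0.9,0,0,0]]'
python3 -m inch '[[40,0.8,0.2,0,0,0,0],[20,0.8,0.2,0,0,0,0],[10,0.8,0.2,0,0,0,0],[5,0.8,0.2,0,0,0,0],[5,0.8,0.2,0,0,0,0]]'
python3 - <<'E'
from h import *
p=robot.read_camera("top");q=robot.read_camera("scene");np.savez("rel.npz",**{k:p[k] for k in("color","range_z","camera_matrix","view")})
a=cv2.resize(p["color"][200:300,140:240],(400,400),interpolation=cv2.INTER_CUBIC);b=cv2.resize(q["color"][180:250,170:240],(400,400),interpolation=cv2.INTER_CUBIC)
f=lambda x:np.clip(255*(x/255.)**.6,0,255).astype(np.uint8)
cv2.imwrite("pics/rel.png",f(np.hstack([a,b]))[...,::-1])
for n,g in(("top",p),):
    W=cloud(g);yaw=np.radians(14.2);ax=np.array([np.cos(yaw),np.sin(yaw)]);ay=np.array([-ax[1],ax[0]])
    L=np.stack([(W[...,:2]-[479.5,292.6])@ax,(W[...,:2]-[479.5,292.6])@ay,W[...,2]],-1)
    for lo in range(-96,96,12):
        o=[]
        for x in(-30,-14,0,14,30):
            m=(g["range_z"]>0)&(abs(L[...,0]-x)<5)&(L[...,1]>=lo)&(L[...,1]<lo+12)&(L[...,2]<50)
            o.append(L[m][:,2].mean().round(1) if m.sum()>3 else None)
        print(n,lo,*o)
E
```

```text
time_s: 9.92
tcp_pos: [476.7, 309.7, 12.5]
orientation: [-0.0, 0.611, 0.792, -0.0]
wrist_force: [-0.1, -0.3, 0.6]
gripper_width: 0.54
finger_force: 0.0
time_s: 10.33
tcp_pos: [476.5, 309.5, 194.7]
orientation: [-0.0, 0.611, 0.792, -0.0]
wrist_force: [0.5, 0.4, 0.3]
gripper_width: 0.54
finger_force: 0.0
time_s: 10.75
tcp_pos: [473.8, 479.8, 191.4]
orientation: [-0.001, 0.609, 0.793, -0.0]
wrist_force: [0.7, -0.0, 0.5]
gripper_width: 0.046
finger_force: 0.0
top -96 17.9 18.7 18.1 18.3 17.7
top -84 18.7 18.7 14.7 18.3 19.4
top -72 18.3 17.9 16.6 15.2 18.6
top -60 17.9 15.6 16.7 15.1 18.5
top -48 19.4 15.4 18.0 15.9 18.5
top -36 18.5 14.4 20.3 13.6 19.2
top -24 18.4 13.2 19.9 13.0 18.5
top -12 14.8 17.1 11.9 20.6 13.3
top 0 5.6 16.3 6.2 23.1 7.1
top 12 6.8 17.7 5.3 21.5 5.2
top 24 5.6 20.6 6.5 21.5 5.4
top 36 9.1 23.5 5.6 18.6 10.3
top 48 10.8 25.3 6.6 20.8 11.8
top 60 17.2 22.8 6.0 22.3 16.0
top 72 18.3 22.2 6.3 25.5 17.7
top 84 18.2 15.3 13.5 16.1 18.4
```

View pics/rel.png

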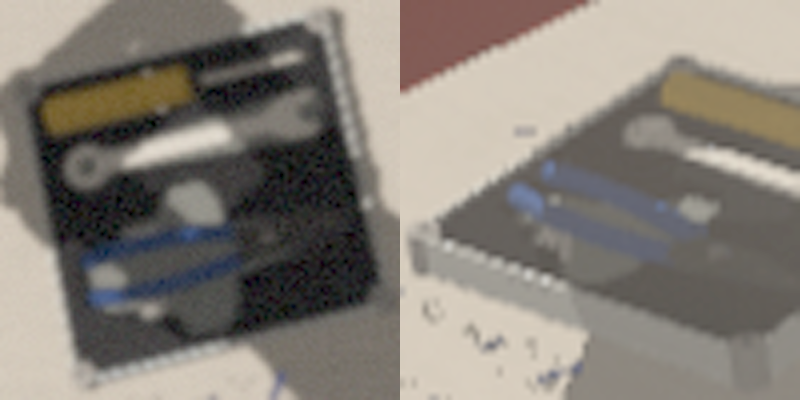

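Released: the jaws are seated in the narrow end and the grips rest on the clips about 7 mm up, at left crop (90-230, 240-300). Wrench and screwdriver are undisturbed. Now for the press.

Run:
```python
from h import *
go(469.4,337.5,45,14.7)
```

```text
shift [-0.661  -0.2001  0.7349] turn [-0.0002  0.0001  0.0004] t 10.85 q [ 0.75  0.12  1.5  -0.    1.52  0.49]
```

```bash
python3 -m inch '[[5,-0.66,-0.2,0,0,0,0],[5,-0.66,-0.2,0,0,0,0],[5,-0.66,-0.2,0,0,0,0],[5,-0.66,-0.2,0.2,0,0,0],[5,-0.66,-0.2,0.4,0,0,0]]' 60|head -4
python3 -m inch '[[5,0,0,0.2,0,0,0],[5,0,0,0.32,0,0,0],[5,0,0,0.32,0,0,0],[5,0,0,0.32,0,0,0]]'
python3 - <<'E'
from h import *
go(469.4,337.5,26,14.7)
E
```

```text
time_s: 11.27
tcp_pos: [471.0, 333.6, 115.0]
orientation: [0.001, 0.612, 0.791, 0.003]
wrist_force: [0.5, -0.1, -2.0]
time_s: 11.6
tcp_pos: [469.5, 335.8, 48.9]
orientation: [-0.0, 0.611, 0.792, -0.001]
wrist_force: [0.0, 0.2, 0.9]
gripper_width: 0.053
finger_force: 0.0
shift [0.0084 0.0016 0.1145] turn [-0.0002  0.0001 -0.0001] t 11.6 q [ 0.58  0.02  1.85 -0.    1.28  0.32]
```

```bash
python3 -m inch '[[5,0.008,0.002,0.08,0,0,0],[5,0.008,0.002,0.115,0,0,0],[5,0.008,0.002,0.115,0,0,0]]'|head -4
for i in 1 2; do python3 -m inch '[[5,0,0,0.01,0,0,0],[5,0,0,0.015,0,0,0],[5,0,0,0.015,0,0,0]]' | head -4;done
```

```text
time_s: 11.85
tcp_pos: [470.0, 338.4, 26.5]
orientation: [0.0, 0.611, 0.792, 0.0]
wrist_force: [0.0, 0.1, 0.4]
time_s: 12.1
tcp_pos: [470.2, 338.7, 24.1]
orientation: [0.0, 0.611, 0.792, 0.001]
wrist_force: [1.3, 0.4, 2.4]
time_s: 12.35
tcp_pos: [469.7, 338.4, 19.9]
orientation: [-0.0, 0.611, 0.792, -0.0]
wrist_force: [-0.2, 0.2, -1.4]
```

```bash
for i in 1 2; do python3 -m inch '[[5,0,0,0.008,0,0,0],[5,0,0,0.012,0,0,0],[5,0,0,0.012,0,0,0]]' | head -4;done
```

```text
time_s: 12.6
tcp_pos: [469.8, 338.5, 17.5]
orientation: [-0.0, 0.611, 0.792, -0.0]
wrist_force: [-0.1, 0.2, 0.4]
time_s: 12.85
tcp_pos: [470.1, 338.7, 16.9]
orientation: [0.0, 0.611, 0.792, 0.0]
wrist_force: [-8.5, -5.3, 21.7]
```

Firm resistance at about 17 mm, which is the crown height expected when seated. I'll press slightly more, then lift and check.

```bash
python3 -m inch '[[5,0,0,0.006,0,0,0],[5,0,0,0.006,0,0,0]]' | head -4
python3 -m inch '[[5,0,0,-0.1,0,0,0],[5,0,0,-0.3,0,0,0],[5,0,0,-0.5,0,0,0],[5,0,0,-0.7,0,0,0],[5,0,0,-0.85,0,0,0]]' |head -4
python3 -m inch '[[5,0.8,0.2,0,0,0,0],[5,0.8,0.2,0,0,0,0],[5,0.8,0.2,0,0,0,0],[5,0.8,0.2,0,0,0,0],[5,0.8,0.2,0,0,0,0]]'|head -4
python3 - <<'E'
from h import *
p=robot.read_camera("top");q=robot.read_camera("scene")
a=cv2.resize(p["color"][200:300,140:240],(400,400),interpolation=cv2.INTER_CUBIC);b=cv2.resize(q["color"][180:250,170:240],(400,400),interpolation=cv2.INTER_CUBIC)
f=lambda x:np.clip(255*(x/255.)**.6,0,255).astype(np.uint8)
cv2.imwrite("pics/fin.png",f(np.hstack([a,b]))[...,::-1])
W=cloud(p);g=p;yaw=np.radians(14.2);ax=np.array([np.cos(yaw),np.sin(yaw)]);ay=np.array([-ax[1],ax[0]])
L=np.stack([(W[...,:2]-[479.5,292.6])@ax,(W[...,:2]-[479.5,292.6])@ay,W[...,2]],-1)
for lo in range(-96,96,12):
        o=[]
        for x in(-30,-14,0,14,30):
            m=(g["range_z"]>0)&(abs(L[...,0]-x)<5)&(L[...,1]>=lo)&(L[...,1]<lo+12)&(L[...,2]<50)
            o.append(L[m][:,2].mean().round(1) if m.sum()>3 else None)
        print(lo,*o)
E
```

```text
time_s: 13.02
tcp_pos: [471.1, 339.1, 16.5]
orientation: [0.001, 0.611, 0.792, 0.002]
wrist_force: [-0.5, -3.3, 16.5]
time_s: 13.43
tcp_pos: [469.9, 338.6, 187.5]
orientation: [0.0, 0.611, 0.792, 0.001]
wrist_force: [-0.0, -0.7, 0.3]
time_s: 13.85
tcp_pos: [466.6, 508.6, 182.2]
orientation: [-0.001, 0.609, 0.793, -0.0]
wrist_force: [-0.7, 0.2, -0.4]
-96 18.2 18.5 18.6 18.5 18.4
-84 18.2 18.3 13.4 17.7 19.2
-72 17.6 17.3 16.6 18.5 18.4
-60 18.7 15.9 14.6 17.1 18.7
-48 18.0 13.6 16.2 16.4 18.1
-36 18.3 12.1 17.1 13.3 19.0
-24 19.0 9.9 15.9 12.5 18.5
-12 14.4 13.2 11.1 15.4 14.6
0 7.8 14.2 5.9 16.6 6.8
12 5.7 14.9 6.2 15.4 6.2
24 6.5 15.5 4.9 13.7 7.3
36 9.5 16.4 7.1 14.6 10.7
48 10.9 16.3 5.9 13.6 11.3
60 16.1 15.6 6.5 14.2 15.1
72 17.2 14.2 8.2 14.7 19.4
84 19.2 15.7 12.2 15.1 19.0
```

View pics/fin.png

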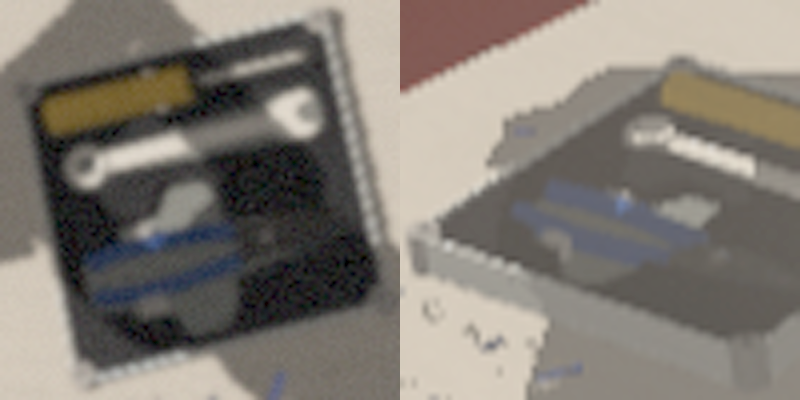

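The pliers now lie flat in the cutout, grips at left crop (90-235, 230-300). The grip crowns are 7-8 mm lower than before, below the face. The wrench and screwdriver are in place and the gripper is clear, so I'm handing in.

```bash
python3 -c "
from bench import robot
print(robot.hand_in())"
```

```text
the job is handed in; nothing more can be done
None
```

The pliers are in their cutout, jaws in the narrow end and lying flat, with the handles pressed past both clips. The wrench and screwdriver are still in place, and I handed the job in at about 14 s; no verdict came back.

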